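# Find and press the hidden battery-hatch catch of a kitchen scale

## Robot

A 6-joint arm with a two-finger parallel gripper is mounted at the origin on a cart in front of the work surface, level with it; the furniture and walls round the work are solid. World frame = base frame: x ahead of the robot, y to its left, z up, the work surface at z = 0. Lengths are in mm, angles in degrees, forces in N, time in s.
With the tool pointing down it reaches from about 375 to 975 mm from the base axis. Payload 3.8 kg.
Tool frame: the origin (TCP) lies midway between the tips of the shut fingers; the grasp point (between the pads) lies 19 mm behind it; z points along the fingers, y is the line along which they close (so a half turn about z gives the same grasp; the last joint's range is limited). The gripper opens to 88 mm and grips with 3 to 60 N. Pads are 18 mm wide; open, the fingers measure 123 mm over their backs; the gripper's body (75 mm by 187 mm) begins 45 mm behind the grasp point.
Start: joints at [-78.088, 15.12, 91.902, -0, 72.978, -2.114], TCP at [163.589, -654.871, 238.706] pointing down, gripper open.
Joint ranges: [-150.88, 150.88], [-54.13, 125.18], [17.81, 147.31], [-75.09, 255.09], [0, 152.58], [-146.25, 146.25]. Speed limits (degrees/s): [147.25, 147.25, 180, 180, 180, 180].

## Interface

Orientations are given as a 3x3 rotation matrix whose columns are the frame's x, y, z axes.
In Python, from plant import manip gives the robot as it stands.
- The arm moves only by the tool drive_tool, never from a script. Its argument "rows" is a list of rows, each a list of 6 numbers: the shift along the world's x, y, z as a fraction of full scale, then the turn, a rotation vector about the world's x, y, z as a fraction of full scale. In form: [[dx, dy, dz, ax, ay, az], ...]. A call has 1 to 8 rows; each row is the pose to reach, as a shift and turn from the pose commanded when the call began; what a row does not reach only later rows make up. Full scale, the value 1, is 0.3 m for a shift and 90 degrees for a turn. A row lasts 1/10 s, in which the tool goes at most 50 mm and 8.59 degrees, less where a joint would pass 70% of its speed; a pose out of reach is approached as far as the arm can. A call with a number of a shift or a turn outside -1 to 1 is refused whole. A call with a gripper value outside its range is refused whole. "fingers" is the opening, from 0 (shut) to 1 (fully open), set as the call begins (left out, the last holds). The fingers move at their own pace and stop on an object; "newtons" is the grip in N (left out, the last holds). Time passes only in rows, so rows that repeat a pose let the fingers close. It gives the time, the measured TCP pose, the force, the opening and the grip force at its end, in the units of the state.
- manip.state(): the state, without advancing time (a new reading comes with each control period).
- manip.grab_frame(name): name is "scene" or "top" or "wrist"; returns the picture (420x560x3 uint8, red, green, blue); there is no depth.
- manip.get_calibration(name): a dict with "fov_y" (degrees; the focal length in pixels is half the picture's height over the tangent of half this angle, whatever the lens; pixels are square), "cx", "cy" (the principal point, pixels), "k1" (the pictures are not rectified: a ray, as slopes to the right and down, at radius r is drawn at 1 + k1 r^2 times it, then the intrinsics apply), "xyz" and "orientation" of the camera in the world. Camera axes: x right, y down, z forward; pixel columns grow to the right and rows downward; lengths in mm; the calibration is good to about 2 mm. A picture is of the moment at which its call begins: read the wrist's pose just before it. get_calibration takes no time and is no camera call; for the wrist camera it gives the pose at the moment of the call.
- manip.finish_job(): hands the job in; it is judged then, once.
The state is a dict: "t": time; "qpos": joint angles; "qd": joint speeds; "effort": joint torques, N m; "tool_pos": TCP position; "orientation": TCP orientation; "contact_force": force on the tool from outside, world axes, zero at the start; "torque": the same for the moment, N m; "width": opening from 0.0 (shut) to 1.0 (fully open); "grip_force": force on a finger pad.
Only numpy, scipy, OpenCV 4.12 (cv2) and the standard library are available. Lean on these libraries where they do the work, as an engineer would, in place of code of your own. Each camera call takes 0.05 s, during which the arm holds its last target. There are 200 camera calls.

## Task

The round kitchen scale lies face down and its battery hatch must be opened. Somewhere in the flat grey panel round the small white hatch is the catch, a sunken pad of the same grey: feel across the panel for it with the fingertips, press it all the way down so that the hatch swings up, and then take the hand away, leaving the hatch open. Do not grasp anything: do not lift, tip or shove the scale, and leave everything round it where it stands.

Things in the scene. Friction and masses are not known exactly. Their poses are not given: they have to be found in the camera images.
- scale: round kitchen scale lying face down, loose, 1.2 to 1.9 kg, 204 mm in diameter. Origin: centre of its underside, on the worktop; z up. Its flat, rigid grey panel is 36 mm above the origin, from 27 to 92 mm from the centre, with the catch somewhere in it; the rim round it is level and has four black rubber feet 2 mm high. The scale's -x axis points roughly to the robot (within 0.5 rad).
- panel_centre (a point): centre of the panel's top, in the middle of the white hatch. The catch is a grey pad sunk 4 mm in an opening from 37 to 83 mm from this point and some 58 mm wide at its middle, 60 mm out (narrower inwards, wider outwards). Where it lies round the circle is not given and always differs: its middle is up to 2.0 rad either way from the scale's -x direction.
- catch (a joint): travel of the catch, m: 0 up (its flat top 4 mm below the panel), 0.006 fully pressed (10 mm below the panel) at a firm stop. It gives way under about 4 to 5 N, wherever on the pad it is pressed, and does not spring back.
- hatch (a joint): angle of the round white battery hatch (51 mm in diameter, flush in the panel's middle), rad: 0 shut, about 0.4 open. Hinged on the scale's +x side, its -x edge swings up by 20 mm. Linked to the catch: it swings up in step as the catch goes down, and stays open with the catch down.
- salt_shaker: bystander beside the scale: salt shaker, 44 mm in diameter, 90 mm high; origin at the centre of its underside
- garlic: bystander behind the scale: bulb of garlic, about 55 mm; origin at the centre of its underside
- teaspoon: bystander beside the scale: teaspoon with a light blue handle, 138 mm long, lying flat; origin at its middle
- honey_jar: bystander: honey jar with a green lid, 64 mm in diameter, 84 mm high; origin at the centre of its underside
- peeler: bystander behind: yellow-handled peeler, 170 mm long, lying flat; origin at its middle

How it is judged (in metres and radians):
On the way:
1. the fingers press the catch fully down (value of joint catch above 0.005 m and contact force between the fingers and scale above 0.5 N).
At the end, for the whole second after the job is handed in: the catch is down by more than 5 of its 6 mm, the hatch stands open by more than 0.3 rad, and the scale lies flat and still within 30 mm of where it was (value of joint catch above 0.005 m and value of joint hatch above 0.3 rad and height (world z) of scale below 0.006 m and angle between scale's own z axis and vertical below 0.05 rad and distance of scale from where it was at the start of the episode below 0.03 m and linear speed of scale below 0.02 m/s); the robot touches nothing.
It fails at once if the scale is lifted, tipped, or shoved more than 30 mm (height (world z) of scale above 0.012 m or angle between scale's own z axis and vertical above 0.12 rad or distance of scale from where it was at the start of the episode above 0.03 m).
It fails at once if a bystander is moved more than 30 mm (distance of any of salt_shaker, garlic, teaspoon, honey_jar, peeler from where it was at the start of the episode above 0.03 m).
It also fails if it takes over 56 s, if anything falls off the work surface, if the arm or the gripper's body presses on something with over 40 N, if the wrist force passes 120 N, or if a joint passes its speed limit or range.

## Working session

There is one attempt and no reset: what is moved stays moved. The work goes in short steps, Python scripts to look and compute and a tool call to move; the robot and the scene stay as the last step left them, time stands still between calls to the robot, and variables do not carry over. Pictures are saved under pics/ and viewed, at most 10 in all, crops included, and the job is handed in when it is done.

Besides the shell and the picture viewer there is one more tool, called as a command line: name --pt "numbers of a row" for each row, then --argument value for the rest. drive_tool: Moves the arm, as the interface text tells. Its arguments: {"type":"object","properties":{"rows":{"type":"array"},"fingers":{"type":"number"},"newtons":{"type":"number"}},"required":["rows"]}

```bash
mkdir -p pics
cat > h.py <<'E'
import numpy as np, cv2
from plant import manip
def ray(c,px):
    f=210/np.tan(np.radians(c["fov_y"])/2)
    d=(np.atleast_2d(px)-[c["cx"],c["cy"]])/f
    u=d.copy()
    for _ in range(20): u=d/(1+c["k1"]*(u**2).sum(1,keepdims=True))
    R=np.array(c["orientation"]); v=np.c_[u,np.ones(len(u))]@R.T
    return np.array(c["xyz"]),v
def cast(c,px,z):
    o,v=ray(c,px); return o+v*((z-o[2])/v[:,2])[:,None]
def proj(c,P):
    f=210/np.tan(np.radians(c["fov_y"])/2)
    p=(np.atleast_2d(P)-c["xyz"])@np.array(c["orientation"]); u=p[:,:2]/p[:,2:]
    return u*(1+c["k1"]*(u**2).sum(1,keepdims=True))*f+[c["cx"],c["cy"]]
E
python3 - <<'E'
from h import *
for n in("top","scene"):
    c=manip.get_calibration(n);print(n,c["fov_y"],c["k1"],c["xyz"],np.round(c["orientation"],3).tolist())
    im=manip.grab_frame(n);cv2.imwrite(f"pics/{n}.png",im[...,::-1])
s=manip.state();print(s["t"],s["orientation"],s["width"],s["contact_force"])
E
```

```text
top 55.030737290585094 -0.03263260823555048 [ 401.60856383  -32.04627457 1096.3012402 ] [[-0.015, -0.981, 0.191], [-1.0, 0.017, 0.008], [-0.011, -0.191, -0.982]]
scene 52.536786474228734 0.013368246841526552 [ 116.80727306  416.19631276 1199.00525678] [[-0.647, -0.662, 0.377], [-0.762, 0.555, -0.332], [0.011, -0.503, -0.864]]
0.1 [[ 9.70186627e-01  2.42358737e-01 -3.89140107e-04]
 [ 2.42359034e-01 -9.70184733e-01  1.91877075e-03]
 [ 8.74930640e-05 -1.95587734e-03 -9.99998083e-01]] 0.9985229354249873 [-0.2437783   0.86265413 -0.41007318]
```

View pics/top.png

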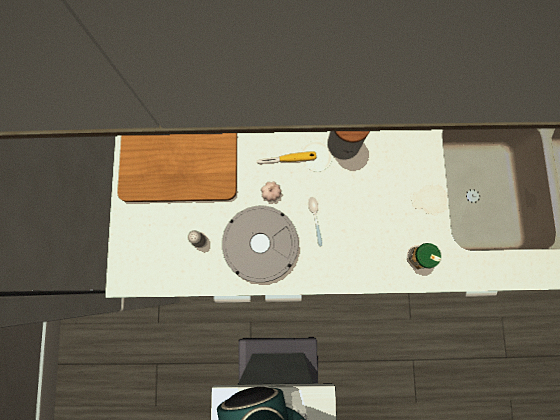

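View pics/scene.png

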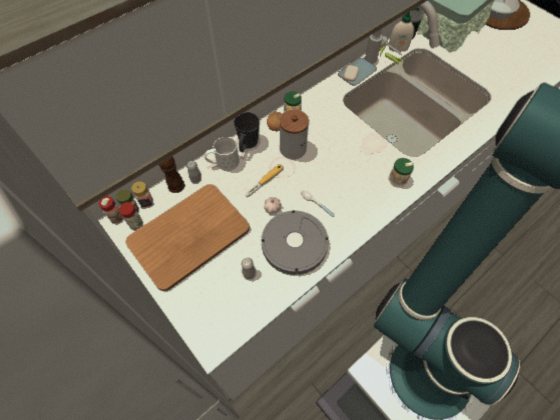

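The top view shows the scale centred near (260,244), with the hatch in its middle. There is a faint sector outline to the right of the hatch, around (283,240). I'll enlarge that area and compute positions.

Run:
```python
from h import *
c=manip.get_calibration("top")
im=cv2.imread("pics/top.png")
cr=cv2.resize(im[200:290,215:305],(600,600),interpolation=cv2.INTER_CUBIC)
g=cv2.createCLAHE(4,(4,4)).apply(cv2.cvtColor(cr,cv2.COLOR_BGR2GRAY));cv2.imwrite("pics/crop.png",g)
hsv=cv2.cvtColor(im,cv2.COLOR_BGR2GRAY)
m=np.zeros_like(hsv);m[230:258,246:275]=(hsv[230:258,246:275]>190)*255
M=cv2.moments(m,True);h=[M["m10"]/M["m00"],M["m01"]/M["m00"]];print("hatch",h,M["m00"],cast(c,h,36))
d=np.zeros_like(hsv);d[200:290,215:305]=(hsv[200:290,215:305]<45)*255
n,_,st,ce=cv2.connectedComponentsWithStats(d)
P=cast(c,h,36)[0]
for i in range(1,n):
    q=cast(c,ce[i],38)[0]-P; print(st[i,4],ce[i].round(1),q.round(1),np.hypot(*q[:2]).round(1),np.degrees(np.arctan2(q[1],q[0])).round(1))
for n,p in dict(salt=(196,243),garlic=(271,191),spoon1=(312,198),spoon2=(320,246)).items(): print(n,cast(c,p,5).round())
for p in [(283,240),(271,243),(288,226),(297,232),(292,260)]:
    q=cast(c,p,36)[0]-P;print(p,q.round(),np.hypot(*q[:2]).round(),np.degrees(np.arctan2(q[1],q[0])).round())
```

```text
hatch [259.6050724637681, 242.7355072463768] 276.0 [[517.49089102  28.45575757  36.        ]]
2 [215.5 200. ] [117.  118.1   2. ] 166.2 45.3
2 [218.5 200. ] [116.8 110.    2. ] 160.4 43.3
1 [221. 200.] [116.7 103.2   2. ] 155.8 41.5
1 [224. 200.] [116.6  95.1   2. ] 150.5 39.2
5 [282.2 214.4] [ 74.6 -60.8   2. ] 96.3 -39.2
5 [231.4 220.8] [59.5 74.7  2. ] 95.5 51.5
5 [260. 233.] [25.6 -1.3  2. ] 25.6 -2.9
7 [289.  265.3] [-60.3 -76.4   2. ] 97.3 -128.3
8 [237.  272.5] [-76.9  59.2   2. ] 97.1 142.4
salt [[523. 204.   5.]]
garlic [[665.  -2.   5.]]
spoon1 [[ 643. -116.    5.]]
spoon2 [[ 509. -133.    5.]]
(283, 240) [  6. -62.   0.] 62.0 -84.0
(271, 243) [ -1. -30.   0.] 30.0 -92.0
(288, 226) [ 43. -76.   0.] 87.0 -60.0
(297, 232) [ 27. -99.   0.] 103.0 -75.0
(292, 260) [-47. -84.   0.] 97.0 -119.0
```

View pics/crop.png

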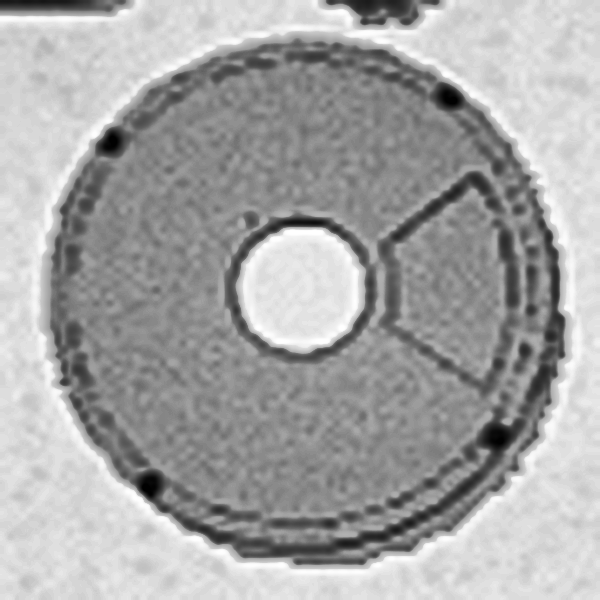

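The enlarged view shows the catch opening clearly: a sector to the right of the hatch with crop corners (385,243), (475,178), (487,388) and (388,322). Next I'll work out its position and the distance to travel.

Run:
```python
from h import *
c=manip.get_calibration("top")
k=np.array([(385,243),(475,178),(487,388),(388,322)])/(600/90)+[215-.42,200-.42]
P=cast(c,[259.6,242.74],36)[0]
feet=cast(c,[(282.2,214.4),(231.4,220.8),(289,265.3),(237,272.5)],38).mean(0);print(P,feet)
q=cast(c,k,36)-feet; print(np.c_[q[:,:2],np.hypot(q[:,0],q[:,1]),np.degrees(np.arctan2(q[:,1],q[:,0]))].round(1))
a=np.arctan2(q[:,1],q[:,0]).mean()
t=feet[:2]+60*np.array([np.cos(a),np.sin(a)])
s=manip.state();R=np.array(s["orientation"]);print(np.degrees(a),"target",t,"shift",(t-np.array(s["tool_pos"])[:2]),"turn",(np.degrees(a)+90)-np.degrees(np.arctan2(R[1,1],R[0,1])),s["tool_pos"])
```

```text
[517.47921391  28.46921851  36.        ] [516.69340192  27.63194374  38.        ]
[[  18.1  -33.    37.6  -61.3]
 [  43.5  -69.1   81.7  -57.8]
 [ -39.9  -72.4   82.6 -118.9]
 [ -13.3  -33.8   36.3 -111.5]]
-87.36857690999474 target [519.4480531  -32.30478871] shift [355.9845004  621.96893655] turn 78.60559883596316 [ 163.4635527  -654.27372527  237.53822775]
```

drive_tool --pt "0.1 0.18 0 0 0 0.08" --pt "0.2 0.36 0 0 0 0.16" --pt "0.3 0.54 0 0 0 0.24" --pt "0.4 0.72 0 0 0 0.32" --pt "0.5 0.9 0 0 0 0.4" --pt "0.5 0.9 0 0 0 0.4" --pt "0.5 0.9 0 0 0 0.4" --fingers 0

```text
t: 0.8
tool_pos: [314.9, -380.6, 238.2]
orientation: [[0.64, 0.769, 0.0], [0.769, -0.64, 0.002], [0.002, -0.001, -1.0]]
contact_force: [-1.0, -0.3, -0.1]
width: 0.385
grip_force: 0.0
```

drive_tool --pt "0.1 0.18 0 0 0 0.08" --pt "0.2 0.36 0 0 0 0.16" --pt "0.3 0.54 0 0 0 0.24" --pt "0.4 0.72 0 0 0 0.32" --pt "0.5 0.9 0 0 0 0.4" --pt "0.5 0.9 0 0 0 0.4" --pt "0.5 0.9 0 0 0 0.4"

```text
t: 1.5
tool_pos: [465.3, -111.4, 238.6]
orientation: [[0.065, 0.998, 0.001], [0.998, -0.065, 0.001], [0.001, 0.001, -1.0]]
contact_force: [-0.6, -1.1, -0.1]
width: 0.006
grip_force: 0.0
```

drive_tool --pt "0.08 0.12 -0.1 0 0 0.07" --pt "0.187 0.273 -0.2 0 0 0.07" --pt "0.187 0.273 -0.3 0 0 0.07" --pt "0.187 0.273 -0.4 0 0 0.07" --pt "0.187 0.273 -0.4 0 0 0.07" --pt "0.187 0.273 -0.4 0 0 0.07"

```text
t: 2.1
tool_pos: [519.1, -33.9, 118.3]
orientation: [[-0.04, 0.999, -0.002], [0.999, 0.04, -0.0], [-0.0, -0.002, -1.0]]
contact_force: [-0.6, 0.2, 0.8]
width: 0.005
grip_force: 0.0
```

Run:
```python
from h import *
c=manip.get_calibration("wrist");s=manip.state()
im=manip.grab_frame("wrist");cv2.imwrite("pics/w.png",im[...,::-1])
print(s["t"],s["tool_pos"],s["contact_force"],s["width"],np.round(s["orientation"],3).tolist())
print(c["xyz"],proj(c,[[519.4,-32.3,36],[516.9,28,36]]))
```

```text
2.1 [519.14027429 -33.87246586 118.34307075] [-0.62254174  0.22012795  0.84182636] 0.004928815005819237 [[-0.04, 0.999, -0.002], [0.999, 0.04, -0.0], [-0.0, -0.002, -1.0]]
[517.16725586  37.76223937 263.86983276] [[271.67543969 209.87284141]
 [271.45256584 112.78594381]]
```

View pics/w.png

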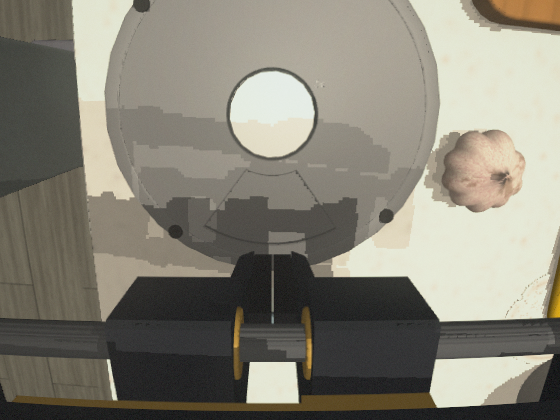

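The wrist view agrees: the sector opening is centred near (271,208), and the hatch projects to (272,113) as expected. Now I'll go down to just above the panel, then feel.

drive_tool --pt "0 0.004 -0.1 0 0 0" --pt "0 0.004 -0.2 0 0 0" --pt "0 0.004 -0.25 0 0 0" --pt "0 0.004 -0.26 0 0 0" --pt "0 0.004 -0.26 0 0 0"

```text
t: 2.65
tool_pos: [520.9, -32.5, 42.3]
orientation: [[-0.04, 0.999, 0.002], [0.999, 0.04, -0.0], [-0.0, 0.002, -1.0]]
contact_force: [-0.1, 0.7, -0.7]
width: 0.003
grip_force: 0.0
```

drive_tool --pt "0 0 -0.004 0 0 0" --pt "0 0 -0.008 0 0 0" --pt "0 0 -0.012 0 0 0" --pt "0 0 -0.016 0 0 0" --pt "0 0 -0.016 0 0 0"

```text
t: 3.15
tool_pos: [519.6, -31.7, 35.9]
orientation: [[-0.041, 0.999, -0.0], [0.999, 0.041, 0.0], [0.0, -0.0, -1.0]]
contact_force: [0.3, 0.6, -0.5]
width: 0.005
grip_force: 0.0
```

The tips are at panel height with no contact. I'll keep going in small steps.

drive_tool --pt "0 0 -0.003 0 0 0" --pt "0 0 -0.007 0 0 0" --pt "0 0 -0.01 0 0 0" --pt "0 0 -0.013 0 0 0" --pt "0 0 -0.013 0 0 0"

```text
t: 3.65
tool_pos: [519.6, -31.7, 32.0]
orientation: [[-0.041, 0.999, -0.0], [0.999, 0.041, 0.0], [0.0, -0.0, -1.0]]
contact_force: [-0.8, -0.0, 2.3]
width: 0.005
grip_force: 0.6
```

drive_tool --pt "0 0 -0.003 0 0 0" --pt "0 0 -0.007 0 0 0" --pt "0 0 -0.01 0 0 0" --pt "0 0 -0.013 0 0 0" --pt "0 0 -0.013 0 0 0"

```text
t: 4.15
tool_pos: [519.6, -31.8, 27.9]
orientation: [[-0.041, 0.999, -0.0], [0.999, 0.041, 0.0], [0.0, -0.0, -1.0]]
contact_force: [-0.6, -0.2, 2.1]
width: 0.008
grip_force: 1.2
```

The tips passed through panel height without contact, met the pad at 32 mm and it gave way. Next I'll press on to the stop.

drive_tool --pt "0 0 -0.003 0 0 0" --pt "0 0 -0.006 0 0 0" --pt "0 0 -0.009 0 0 0" --pt "0 0 -0.009 0 0 0"

```text
t: 4.55
tool_pos: [519.7, -31.8, 26.1]
orientation: [[-0.041, 0.999, -0.0], [0.999, 0.041, -0.0], [-0.0, -0.0, -1.0]]
contact_force: [-3.5, -0.8, 10.2]
width: 0.009
grip_force: 4.9
```

drive_tool --pt "0 0 -0.003 0 0 0" --pt "0 0 -0.005 0 0 0" --pt "0 0 -0.005 0 0 0"

```text
t: 4.85
tool_pos: [519.9, -31.9, 25.9]
orientation: [[-0.041, 0.999, -0.001], [0.999, 0.041, -0.0], [-0.0, -0.001, -1.0]]
contact_force: [-7.7, 0.3, 20.1]
width: 0.004
grip_force: 9.7
```

Run:
```python
from h import *
s=manip.state();print(s["tool_pos"],s["contact_force"])
```

```text
[519.85628198 -31.89394046  25.92201385] [-7.69528535  0.26868137 20.12718097]
```

The catch is on its firm stop at 26 mm with 20 N. Now straight up, gently at first.

drive_tool --pt "0 0 0.01 0 0 0" --pt "0 0 0.03 0 0 0" --pt "0 0 0.07 0 0 0" --pt "0 0 0.15 0 0 0" --pt "0 0 0.3 0 0 0" --pt "0 0 0.45 0 0 0" --pt "0 0 0.5 0 0 0" --pt "0 0 0.5 0 0 0"

```text
t: 5.65
tool_pos: [522.2, -32.0, 177.6]
orientation: [[-0.041, 0.999, 0.007], [0.999, 0.041, -0.001], [-0.001, 0.007, -1.0]]
contact_force: [-0.1, -0.0, -1.0]
width: 0.005
grip_force: 0.0
```

drive_tool --pt "0 -0.15 0 0 0 0" --pt "0 -0.3 0.05 0 0 0" --pt "0 -0.45 0.1 0 0 0" --pt "0 -0.6 0.1 0 0 0" --pt "0 -0.6 0.1 0 0 0" --pt "0 -0.6 0.1 0 0 0"

```text
t: 6.25
tool_pos: [518.2, -212.0, 201.3]
orientation: [[-0.038, 0.999, -0.004], [0.999, 0.038, 0.002], [0.002, -0.004, -1.0]]
contact_force: [0.0, -0.1, -0.6]
width: 0.004
grip_force: 0.0
```

Run:
```python
from h import *
s=manip.state();print(s["t"],s["tool_pos"],s["contact_force"])
a=manip.grab_frame("scene");t=manip.grab_frame("top")
o=[cv2.resize(a[190:290,230:360],(390,300),interpolation=2),cv2.resize(t[190:290,200:330],(390,300),interpolation=2)]
cv2.imwrite("pics/end.png",np.hstack(o)[...,::-1])
```

```text
6.25 [ 518.15677977 -211.950634    201.25716506] [ 0.01095365 -0.11980337 -0.60653013]
```

View pics/end.png

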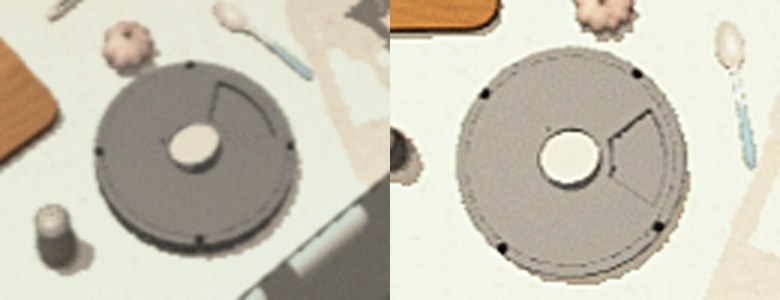

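Both views show the hatch tilted up, at about (195,145) and (570,157). The catch is sunk, the scale and bystanders haven't moved, and the hand is clear.

```bash
python3 -c "
from plant import manip
print(manip.finish_job())"
```

```text
the job is handed in; nothing more can be done
None
```

The catch is pressed to its stop, the hatch stands open with the hand clear, and nothing round the scale looks moved in the final pictures; the job was handed in at about 6 s, and no verdict was returned.

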